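Put away kiln props by weight and length

ROBOT

A 6-joint arm with a two-finger parallel gripper is mounted at the origin on the work surface. World frame = base frame: x ahead of the robot, y to its left, z up, the work surface at z = 0. Lengths are in mm, angles in rad, forces in N, time in s.
With the tool pointing down it reaches from about 350 to 875 mm from the base axis. Payload 4.2 kg.
Tool frame: the origin (TCP) lies between the finger pads; the fingertips stand 11 mm ahead of it and the grasp point (between the pads) lies 8 mm behind it; z points along the fingers, y is the direction in which the jaws open and shut (so a half turn about z gives the same grasp; the last joint's range is limited). The gripper opens to 85 mm and grips with 20 to 120 N. Pads are 22 mm wide; open, the fingers measure 114 mm over their backs; the gripper's body (76 mm by 85 mm) begins 54 mm behind the grasp point. The pads swing forward as they close: fully open they stand 13 mm farther back than shut.
Start: joints at [1.369, 0.385, 0.008, 0, -1.194, -0.259], TCP at [277.882, 559.804, 242.312] pointing down, gripper open.
Joint ranges: [-3.14, 3.14], [-1.21, 2.06], [-1.07, 1.41], [-3.16, 2.05], [-2.99, -0.16], [-3.1, 3.1]. Speed limits (rad/s): [2.79, 2.79, 3.14, 3.14, 3.14, 3.14].

INTERFACE

Orientations are given as a unit quaternion [x, y, z, w].
In Python, from bench import * gives the robot as it stands.
- The arm moves only by the tool servo_tool, never from a script. Its argument "rows" is a list of rows, each a list of 7 numbers: the opening, from 0 (shut) to 1 (fully open), then the shift along the tool's x, y, z in cm, then the turn, a rotation vector about the tool's x, y, z in degrees. A call has 1 to 12 rows; each row shifts and turns the commanded pose from where the row before left it, along the tool's axes as they then stand; what a row does not reach is not made up. A row lasts 1/10 s, in which the tool goes at most 50 mm and 8.59 degrees, less where a joint would pass 70% of its speed; a pose out of reach is approached as far as the arm can. A call is refused whole if a number of a shift passes 5 or a number of a turn 8.59, either way. A call with a gripper value outside its range is refused whole. The fingers move at their own pace and stop on an object; the grip force is fixed at half the most. Time passes only in rows, so rows that do not move let the fingers close. It gives the time, the measured TCP pose, the force and the opening at its end, in the units of the state.
- read_state(): the state, without advancing time (a new reading comes with each control period).
- get_image(name): name is "side" or "top"; returns a dict with "image" (400x640x3 uint8, red, green, blue), "mtx" (3x3 intrinsics, pixels), "k1" (the pictures are not rectified: a ray, as slopes to the right and down, at radius r is drawn at 1 + k1 r^2 times it, then the intrinsics apply), "extrinsics" (4x4, takes a point from camera to world coordinates). Camera axes: x right, y up, looking along -z (the intrinsics and any distortion apply to the point x, -y, -z); pixel columns grow to the right and rows downward; lengths in mm; the calibration is good to about 2 mm. A picture is of the moment at which its call begins. There is no depth.
- job_done(): hands the job in, once; it reports no verdict.
The state is a dict: "clock": time; "joints": joint angles; "joint_vel": joint speeds; "joint_efforts": joint torques, N m; "position": TCP position; "ee_rot": TCP orientation; "contact_force": force on the tool from outside, world axes, zero at the start; "wrist_torque": the same for the moment, N m; "gripper_width": finger opening in mm.
Only numpy, scipy, OpenCV 4.12 (cv2) and the standard library are available. Lean on these libraries where they do the work, as an engineer would, in place of code of your own. Each camera call takes 0.05 s, during which the arm holds its last target. There are 200 camera calls.

TASK

The white kiln props on the bench look alike, but some are dense and some are light insulating brick: feel the weight of each by lifting it. Lift the chest's flap well up and lay every light prop flat in the lower tier underneath, then shut the flap fully; lay every dense prop flat, lengthwise, in the tray that matches its length. Leave the cup and the jar standing where they are.

Things in the scene. Friction and masses are not known exactly. Their poses are not given: they have to be found in the camera images.
- prop_a: long white kiln prop: a straight square bar, 135 x 42 x 42 mm, lying on the bench. Origin at its centre, x axis along its length. Dense (310 to 580 g) or light (100 to 200 g), which cannot be seen. None in the state when absent from this start.
- prop_b: short white kiln prop: a straight square bar, 95 x 42 x 42 mm, lying on the bench. Origin at its centre, x axis along its length. Dense (310 to 580 g) or light (100 to 200 g), which cannot be seen. None in the state when absent from this start.
- prop_c: long white kiln prop: a straight square bar, 135 x 42 x 42 mm, lying on the bench. Origin at its centre, x axis along its length. Dense (310 to 580 g) or light (100 to 200 g), which cannot be seen. None in the state when absent from this start.
- prop_d: short white kiln prop: a straight square bar, 95 x 42 x 42 mm, lying on the bench. Origin at its centre, x axis along its length. Dense (310 to 580 g) or light (100 to 200 g), which cannot be seen. None in the state when absent from this start.
- prop_e: long white kiln prop: a straight square bar, 135 x 42 x 42 mm, lying on the bench. Origin at its centre, x axis along its length. Dense (310 to 580 g) or light (100 to 200 g), which cannot be seen. None in the state when absent from this start.
- prop_f: short white kiln prop: a straight square bar, 95 x 42 x 42 mm, lying on the bench. Origin at its centre, x axis along its length. Dense (310 to 580 g) or light (100 to 200 g), which cannot be seen. None in the state when absent from this start.
- chest: fixed sage-green chest, 200 mm (x) by 260 mm (y), walls and floor 8 mm thick; 58 mm high without the flap. Its lower tier is 184 x 244 mm inside and up to the flap 52 mm high. Origin at the centre of its underside on the bench; z up, x from its front to its hinge side.
- flap (a joint): wooden divider flap that covers the chest's lower tier, a 198 x 256 x 6 mm panel hinged along the chest's back; 0 is shut (lying on the walls, underside 60 mm above the bench), grows as its front edge is lifted, 1.57 is upright, stop at 1.65. A stiff hinge: it stays at whatever angle it is left and takes about 5 N at the handle to move. It may start ajar.
- flap_handle (a point): middle of the flap's handle, a round steel bar 12 mm thick and 100 mm long, parallel to the hinge, on two thin end posts. It lies 175 mm in front of the hinge axis and, with the flap shut, 49 mm above it (43 mm above the panel's top face). It can be pinched from above; the bar turns between the fingers as the flap swings.
- flap_hinge (a point): middle of the flap's hinge axis, at the chest's back edge 60 mm above the bench; the axis runs along the chest's y
- tray_long: fixed open aluminium tray for long props, on a 12 mm ware board: inside 155 mm (x) by 180 mm (y), 5 mm walls and floor, 30 mm high; room for two long props side by side along its x. Origin at the centre of its underside, 12 mm above the bench.
- tray_short: the same tray for short props: inside 115 mm (x) by 180 mm (y), otherwise like tray_long; room for two short props side by side along its x. Origin at the centre of its underside, 12 mm above the bench.
- cup: bystander: bisque cup, 68 mm wide, 75 mm high, origin under its foot; to be left alone
- jar: bystander: amber glaze jar, 68 mm wide, 90 mm high, origin under its foot; to be left alone
There are look-alikes about, which are no part of the job. Leave any green or turquoise look-alike of the prop_d alone.

How it is judged (in metres and radians):
On the way:
1. the flap is lifted well up (value of joint flap above 1.1 rad), for 0.2 s.
At the end, for the whole second after the job is handed in: flap below 0.08 rad; each prop that rests with under 2.5 N is in the lower tier (centre under 50 mm above the chest's underside), each heavier one flat in its length's tray (centre within 30 mm in x, 80 mm in y, under 36 mm above its underside, within 0.3 rad of its x); all at rest (value of joint flap below 0.08 rad and ((x of prop_a in the frame of chest between -0.09 and 0.09 m and y of prop_a in the frame of chest between -0.12 and 0.12 m and z of prop_a in the frame of chest below 0.05 m and contact force between prop_a and chest below 2.5 N) or (x of prop_a in the frame of tray_long between -0.03 and 0.03 m and y of prop_a in the frame of tray_long between -0.08 and 0.08 m and z of prop_a in the frame of tray_long below 0.036 m and angle between the x axis of prop_a and the x axis of tray_long, either way round below 0.3 rad and contact force between prop_a and tray_long above 2.5 N)) and ((x of prop_b in the frame of chest between -0.09 and 0.09 m and y of prop_b in the frame of chest between -0.12 and 0.12 m and z of prop_b in the frame of chest below 0.05 m and contact force between prop_b and chest below 2.5 N) or (x of prop_b in the frame of tray_short between -0.03 and 0.03 m and y of prop_b in the frame of tray_short between -0.08 and 0.08 m and z of prop_b in the frame of tray_short below 0.036 m and angle between the x axis of prop_b and the x axis of tray_short, either way round below 0.3 rad and contact force between prop_b and tray_short above 2.5 N)) and ((x of prop_c in the frame of chest between -0.09 and 0.09 m and y of prop_c in the frame of chest between -0.12 and 0.12 m and z of prop_c in the frame of chest below 0.05 m and contact force between prop_c and chest below 2.5 N) or (x of prop_c in the frame of tray_long between -0.03 and 0.03 m and y of prop_c in the frame of tray_long between -0.08 and 0.08 m and z of prop_c in the frame of tray_long below 0.036 m and angle between the x axis of prop_c and the x axis of tray_long, either way round below 0.3 rad and contact force between prop_c and tray_long above 2.5 N)) and ((x of prop_d in the frame of chest between -0.09 and 0.09 m and y of prop_d in the frame of chest between -0.12 and 0.12 m and z of prop_d in the frame of chest below 0.05 m and contact force between prop_d and chest below 2.5 N) or (x of prop_d in the frame of tray_short between -0.03 and 0.03 m and y of prop_d in the frame of tray_short between -0.08 and 0.08 m and z of prop_d in the frame of tray_short below 0.036 m and angle between the x axis of prop_d and the x axis of tray_short, either way round below 0.3 rad and contact force between prop_d and tray_short above 2.5 N)) and ((x of prop_e in the frame of chest between -0.09 and 0.09 m and y of prop_e in the frame of chest between -0.12 and 0.12 m and z of prop_e in the frame of chest below 0.05 m and contact force between prop_e and chest below 2.5 N) or (x of prop_e in the frame of tray_long between -0.03 and 0.03 m and y of prop_e in the frame of tray_long between -0.08 and 0.08 m and z of prop_e in the frame of tray_long below 0.036 m and angle between the x axis of prop_e and the x axis of tray_long, either way round below 0.3 rad and contact force between prop_e and tray_long above 2.5 N)) and ((x of prop_f in the frame of chest between -0.09 and 0.09 m and y of prop_f in the frame of chest between -0.12 and 0.12 m and z of prop_f in the frame of chest below 0.05 m and contact force between prop_f and chest below 2.5 N) or (x of prop_f in the frame of tray_short between -0.03 and 0.03 m and y of prop_f in the frame of tray_short between -0.08 and 0.08 m and z of prop_f in the frame of tray_short below 0.036 m and angle between the x axis of prop_f and the x axis of tray_short, either way round below 0.3 rad and contact force between prop_f and tray_short above 2.5 N)) and linear speed of each of prop_a, prop_b, prop_c, prop_d, prop_e, prop_f below 0.02 m/s); the robot touches nothing.
It fails at once if the cup is knocked over or shoved more than 80 mm (angle between cup's own z axis and vertical above 0.7 rad or distance of cup from where it was at the start of the episode above 0.08 m).
It fails at once if the jar is knocked over or shoved more than 80 mm (angle between jar's own z axis and vertical above 0.7 rad or distance of jar from where it was at the start of the episode above 0.08 m).
Of prop_a, prop_b, prop_c, prop_d, prop_e, prop_f only 4 to 6 are there at a start; the rules pass over those that are not, and their reading is None.
At some moment in a run one of prop_a, prop_b, prop_c, prop_d, prop_e, prop_f may be knocked a few centimetres aside while the robot is not near it.
It also fails if it takes over 210 s, if anything falls off the work surface, if the arm or the gripper's body presses on something with over 40 N, if the wrist force passes 120 N, or if a joint passes its speed limit or range.

## Working session

There is one attempt and no reset: what is moved stays moved. The work goes in short steps, Python scripts to look and compute and a tool call to move; the robot and the scene stay as the last step left them, time stands still between calls to the robot, and variables do not carry over. Pictures are saved under pics/ and viewed, about 12 in all and at most 16, crops included, and the job is handed in when it is done.

Besides the shell and the picture viewer there is one more tool, called after ">>>" as name(argument=value, ...), one argument or row to a line, values as JSON. servo_tool: Moves the arm, as the interface text tells. Its arguments: {"type":"object","properties":{"rows":{"type":"array","items":{"type":"array","items":{"type":"number"}}}},"required":["rows"]}

```bash
ls; mkdir -p pics; cat > h.py <<'E'
from bench import *
import numpy as np, cv2
def snap(n,f):
    d=get_image(n); cv2.imwrite('pics/'+f,d['image'][:,:,::-1]); np.savez('pics/'+f[:-4]+'.npz',**{k:np.array(v) for k,v in d.items()}); return d
def load(f): return np.load('pics/'+f+'.npz')
def pix2w(d,u,v,z):
    K=d['mtx'];a=np.array([(u-K[0,2])/K[0,0],(v-K[1,2])/K[1,1]]);k=float(d['k1']);b=a.copy()
    for _ in range(30): b=a/(1+k*(b@b))
    E=d['extrinsics'];r=E[:3,:3]@np.array([b[0],-b[1],-1]);o=E[:3,3]
    return o+r*(z-o[2])/r[2]
def w2pix(d,p):
    E=d['extrinsics'];q=E[:3,:3].T@(np.array(p,float)-E[:3,3]);s=np.array([q[0],-q[1]])/-q[2]
    s=s*(1+float(d['k1'])*(s@s));K=d['mtx'];return K[0,0]*s[0]+K[0,2],K[1,1]*s[1]+K[1,2]
E
python3 - <<'E'
from h import *
print(read_state())
for n in('top','side'):
    d=snap(n,n+'0.png');print(n,d['mtx'],d['k1'],d['extrinsics'])
E
```

```text
pics
{'clock': 0.0, 'joints': array([ 1.36859515e+00,  3.85563175e-01,  6.60823961e-03, -4.87529686e-04,
       -1.19397562e+00, -2.58592304e-01]), 'joint_vel': array([-7.33094134e-04,  7.45187597e-05, -5.48166873e-04, -1.84446682e-03,
       -1.34880560e-03, -3.78995271e-04]), 'joint_efforts': array([ 8.98837834e-05, -3.92293131e+01,  1.88407570e+01,  4.18629974e+00,
       -4.60485695e-03, -1.95956915e-06]), 'position': array([277.65207129, 559.31673591, 241.21236888]), 'ee_rot': array([ 9.73554749e-01, -2.28451223e-01, -1.96392353e-04,  1.07307568e-03]), 'contact_force': array([-0.72053627, -0.03508711, -0.04605408]), 'wrist_torque': array([0.00378356, 0.00176582, 0.02727804]), 'gripper_width': 85.71373419529}
top [[477.74204566   0.         321.99612106]
 [  0.         477.74204566 197.85803013]
 [  0.           0.           1.        ]] 0.0020355978370547073 [[-2.87883118e-02  9.93047446e-01 -1.14140281e-01  2.91229464e+02]
 [-9.99585168e-01 -2.86972911e-02  2.44083729e-03  2.48943117e+01]
 [-8.51649634e-04  1.14163199e-01  9.93461644e-01  1.61491330e+03]
 [ 0.00000000e+00  0.00000000e+00  0.00000000e+00  1.00000000e+00]]
side [[507.14807496   0.         321.24021604]
 [  0.         507.14807496 199.59499687]
 [  0.           0.           1.        ]] -0.1534599576475485 [[ 8.11453169e-01  3.55057194e-01 -4.64196234e-01 -2.39688709e+02]
 [-5.84359665e-01  5.04111039e-01 -6.35921255e-01 -9.45767403e+02]
 [ 8.21802945e-03  7.87277873e-01  6.16543603e-01  1.03428950e+03]
 [ 0.00000000e+00  0.00000000e+00  0.00000000e+00  1.00000000e+00]]
```

View pics/top0.png

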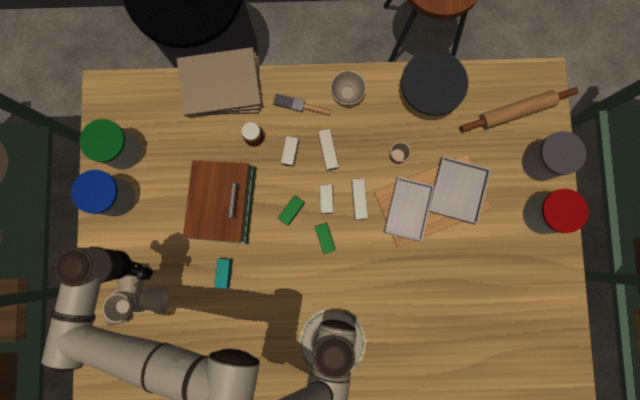

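View pics/side0.png

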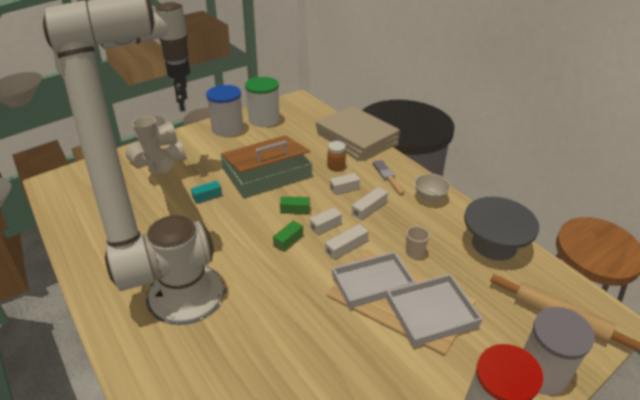

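```bash
python3 - <<'E'
from h import *
d=load('top0');im=d['image'];hsv=cv2.cvtColor(im,cv2.COLOR_RGB2HSV)
m=((hsv[:,:,1]<75)&(hsv[:,:,2]>105)).astype(np.uint8)
m[:,:200]=0;m[:110]=0;m[260:]=0;m[:,500:]=0
n,l,s,c=cv2.connectedComponentsWithStats(m)
for i in range(1,n):
    if s[i,4]<60: continue
    print(s[i],c[i].round(1))
    P=np.argwhere(l==i)[:,::-1]
    for z in (42,):
        W=np.array([pix2w(d,u,v,z)[:2] for u,v in P],np.float32); r=cv2.minAreaRect(W);print(r)
x=im[110:270,180:500];cv2.imwrite('pics/c1.png',cv2.resize(x,(800,400),interpolation=3)[:,:,::-1])
E
```

```text
[242 122  18  18 261] [250.4 130.6]
((707.2754516601562, 255.23233032226562), (57.31369400024414, 58.854034423828125), 89.20855712890625)
[318 129  20  41 498] [327.9 148.8]
((637.5238647460938, -3.3118896484375), (135.6492919921875, 42.08757019042969), 10.496731758117676)
[281 136  17  29 352] [289.1 150.1]
((636.3255615234375, 126.52931213378906), (42.284175872802734, 95.5204849243164), 76.9796371459961)
[ 385  156  106   85 4829] [436.4 198.5]
((455.3866271972656, -360.5906677246094), (295.46337890625, 296.898681640625), 73.81980895996094)
[352 179  16  41 518] [359.3 198.8]
((465.767333984375, -102.45825958251953), (134.4290771484375, 42.792598724365234), 2.915764331817627)
[229 183   6  34  88] [231.5 199.7]
((475.37164306640625, 321.04376220703125), (8.44896411895752, 110.83152770996094), 83.25929260253906)
[320 184  13  30 358] [326.1 198.4]
((469.5863037109375, 7.77524471282959), (39.86259460449219, 96.70092010498047), 88.37763214111328)
```

View pics/c1.png

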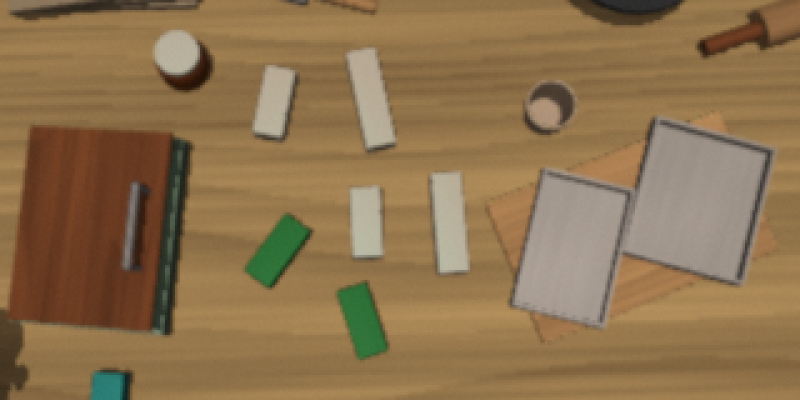

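```bash
cat > fit.py <<'E'
from h import *
from scipy.optimize import least_squares
d=load('top0')
o=lambda p:np.array(p)/2.5+[180,110]-0.3
# chest
R=lambda a:np.array([[np.cos(a),-np.sin(a)],[np.sin(a),np.cos(a)]])
def flap(lx,ly,lz,q):  # coords rel hinge (x toward back), shut frame
    c,s=np.cos(q),np.sin(q); return (100+lx*c+lz*s, ly, 60-lx*s+lz*c)
def cw(p,P): xy=R(P[2])@np.array(p[:2])+P[:2]; return [*xy,p[2]]
obs=[((0,128,6),(9,318)),((0,-128,6),(32,126)),((-198,-128,6),(172,134)),((-198,128,6),(152,330)),((-175,-50,49),(140,183)),((-175,50,49),(128,268))]
base=[((-100,-130,0),(189,142)),((-100,130,0),(170,333))]
def f(P):
    e=[]
    for l,p in obs: 
        l=(l[0],-s*l[1] if 0 else l[1],l[2]); e+=list(w2pix(d,cw(flap(*l,P[3]),P))-o(p))
    for l,p in base: e+=list(w2pix(d,cw(l,P))-o(p))
    return e
best=None
for sgn in(1,-1):
  # sign of y ordering: try both
  ob,bb=obs,base
  obs=[((a[0],sgn*a[1],a[2]),p) for a,p in ob];base=[((a[0],sgn*a[1],a[2]),p) for a,p in bb]
  r=least_squares(f,[470,370,1.57,0.05]);print('chest',sgn,r.x.round(3),r.cost.round(2),np.array(r.fun).round(1))
  obs,base=ob,bb
for nm,(L,W),pts in [('short',(125,190),[(543,169),(634,188),(606,327),(511,304)]),('long',(165,190),[(655,117),(774,150),(743,284),(623,250)])]:
    w=np.array([pix2w(d,*o(p),42)[:2] for p in pts]);print(nm,w.round(0).tolist(),w.mean(0).round(1),[np.linalg.norm(w[i]-w[(i+1)%4]).round(0) for i in range(4)],[np.degrees(np.arctan2(*(w[(i+1)%4]-w[i])[::-1])).round(1) for i in range(4)])
E
python3 fit.py
```

```text
chest 1 [4.70124e+02 3.59641e+02 1.45800e+00 1.85000e-01] 3.53 [-0.5  0.3 -0.6 -0.6  0.5 -1.   0.3  0.3 -0.8  0.9  0.6 -1.3  0.2  1.
  0.1  0.5]
chest -1 [481.994 363.574   4.577  -1.385] 7010.38 [ 57.6   2.3  58.2   1.8   0.2   7.5  -0.5  -2.1  -1.3   6.4  -0.1  -0.2
 -58.   -7.8 -60.9  -8.7]
short [[534.0, -230.0], [505.0, -350.0], [322.0, -303.0], [355.0, -180.0]] [ 428.9 -265.8] [np.float64(123.0), np.float64(189.0), np.float64(128.0), np.float64(185.0)] [np.float64(-103.6), np.float64(165.6), np.float64(74.7), np.float64(-15.8)]
long [[600.0, -383.0], [550.0, -539.0], [373.0, -486.0], [422.0, -331.0]] [ 486.3 -435. ] [np.float64(164.0), np.float64(185.0), np.float64(163.0), np.float64(185.0)] [np.float64(-107.5), np.float64(163.3), np.float64(72.4), np.float64(-16.5)]
```

```bash
cat > geo.py <<'E'
from h import *
from scipy.spatial.transform import Rotation as Ro
C=np.array([470.1,359.6]);CY=1.458
def cw(x,y,z): 
    c,s=np.cos(CY),np.sin(CY); return np.array([C[0]+c*x-s*y,C[1]+s*x+c*y,z])
def hp(q,lx=-175,ly=0,lz=49): 
    c,s=np.cos(q),np.sin(q); return cw(100+lx*c+lz*s,ly,60-lx*s+lz*c)
def go(x,y,z,phi):
    "turn (deg rotvec tool) first, then shift in cm in final tool frame"
    s=read_state();R0=Ro.from_quat(s['ee_rot']);a=np.radians(phi)
    R1=Ro.from_matrix(np.array([[np.cos(a),np.sin(a),0],[np.sin(a),-np.cos(a),0],[0,0,-1]]))
    t=(R0.inv()*R1).as_rotvec(degrees=True)
    print('t',round(float(s['clock']),1),'pos',s['position'].round(1),'F',s['contact_force'].round(2),'w',round(float(s['gripper_width']),1),'turn',t.round(1),'shift cm',(R1.inv().apply(np.array([x,y,z])-s['position'])/10).round(2))
E
python3 - <<'E'
from geo import *
d=load('side0');im=d['image'][:,:,::-1].copy()
im=cv2.resize(im[60:360,180:520],None,fx=2.3,fy=2.3,interpolation=3)
def dot(p,c): u,v=w2pix(d,p);cv2.circle(im,(int((u-180+.5)*2.3),int((v-60+.5)*2.3)),2,c,-1)
q=.185
for a in(0,-198):
  for b in(-128,128): dot(hp(q,a,b,6),(0,0,255))
for b in(-50,50): dot(hp(q,-175,b,49),(255,0,255))
for a in(-100,100):
  for b in(-130,130): dot(cw(a,b,0),(255,0,0))
for cx,cy,th,L,W,z in [(637.5,-3.3,10.5,135,42,42),(636.3,126.5,-13,95,42,42),(465.8,-102.5,2.9,135,42,42),(469.6,7.8,-1.6,95,42,42),(429,-266,75,125,190,42),(486,-435,73,165,190,42)]:
  c,s=np.cos(np.radians(th)),np.sin(np.radians(th))
  for a in(-.5,.5):
    for b in(-.5,.5): dot((cx+c*a*L-s*b*W,cy+s*a*L+c*b*W,z),(0,0,255))
cv2.imwrite('pics/c2.png',im)
print(hp(q).round(1)); go(*(hp(q)+[0,0,60]),-6.5)
E
```

```text
[463.  297.  140.4]
t 0.1 pos [277.7 559.4 241.3] F [ 0.23 -0.77  0.12] w 85.5 turn [  0.1   0.  -19.9] shift cm [21.38 23.97  4.1 ]
```

View pics/c2.png

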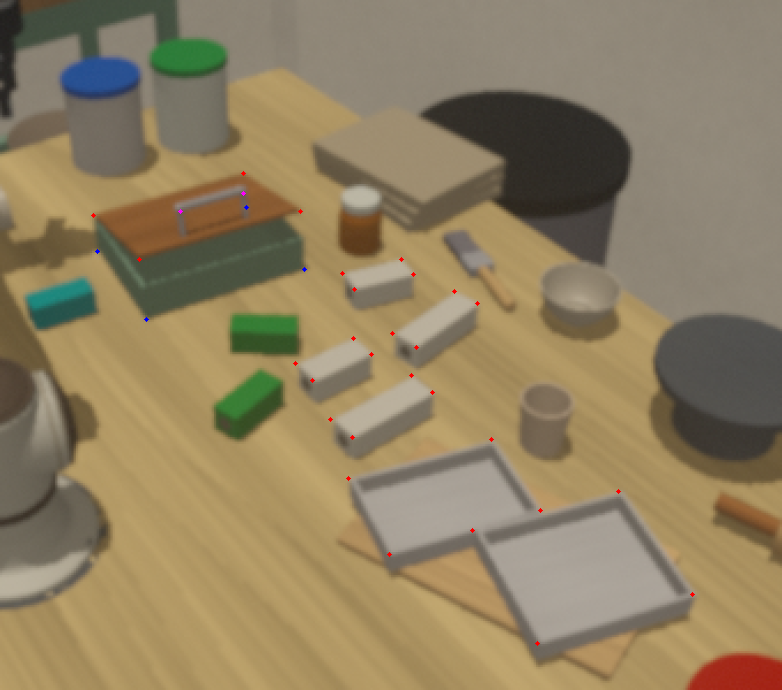

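>>> servo_tool(
  rows=[
    [1, 0, 0, 0, 0, 0, -6.6],
    [1, 0, 0, 0, 0, 0, -6.6],
    [1, 0, 0, 0, 0, 0, -6.7],
    [1, 3, 3.4, 0.5, 0, 0, 0],
    [1, 3, 3.4, 0.5, 0, 0, 0],
    [1, 3, 3.4, 0.5, 0, 0, 0],
    [1, 3, 3.4, 0.5, 0, 0, 0],
    [1, 3, 3.4, 0.5, 0, 0, 0],
    [1, 3, 3.4, 0.5, 0, 0, 0],
    [1, 3.4, 3.6, 0.5, 0, 0, 0],
    [1, 0, 0, 0, 0, 0, 0],
  ],
)

```text
clock: 1.2
position: [464.9, 292.5, 206.1]
ee_rot: [0.998, -0.06, -0.001, 0.001]
contact_force: [-0.6, 0.6, -0.4]
gripper_width: 85.3
```

```bash
python3 - <<'E'
from geo import *
h=hp(.21);print(h);go(h[0],h[1],h[2]-7,-6.5)
E
```

```text
[463.24066001 299.04638988 144.40399729]
t 1.2 pos [464.9 292.5 206.1] F [-0.58  0.57 -0.41] w 85.3 turn [ 0.2  0.1 -0.4] shift cm [-0.24 -0.63  6.86]
```

>>> servo_tool(
  rows=[
    [1, -0.2, -0.6, 2.2, 0, 0, 0],
    [1, 0, 0, 2.3, 0, 0, 0],
    [1, 0, 0, 2.3, 0, 0, 0],
    [1, 0, 0, 0, 0, 0, 0],
    [0, 0, 0, 0, 0, 0, 0],
    [0, 0, 0, 0, 0, 0, 0],
    [0, 0, 0, 0, 0, 0, 0],
    [0, 0, 0, 0, 0, 0, 0],
    [0, 0, 0, 0, 0, 0, 0],
    [0, 0, 0, 0, 0, 0, 0],
  ],
)

```text
clock: 2.2
position: [461.6, 299.3, 140.1]
ee_rot: [0.998, -0.057, -0.001, 0.004]
contact_force: [1.5, -10.3, 6.0]
gripper_width: 9.7
```

```bash
python3 - <<'E'
from geo import *
s=read_state();print(s['position'],s['contact_force'],s['gripper_width'])
# waypoints of arc relative to q0, for chest x,z => tool -y? print deltas
for q0 in(.185,.21):
  prev=hp(q0)
  for q in np.arange(q0+.13,1.52,.13):
    p=hp(q);a=np.radians(-6.5);D=p-prev;prev=p
    print(round(q,2),(np.array([np.cos(a)*D[0]+np.sin(a)*D[1],np.sin(a)*D[0]-np.cos(a)*D[1],-D[2]])/10).round(2))
E
```

```text
[461.59158455 299.30704636 140.07426672] [  1.49622158 -10.28147366   6.01997469] 9.710176385197203
0.32 [-0.   -1.18 -2.05]
0.44 [-0.   -1.43 -1.88]
0.57 [-0.   -1.67 -1.67]
0.7 [-0.   -1.87 -1.44]
0.84 [-0.   -2.04 -1.19]
0.97 [-0.   -2.18 -0.91]
1.1 [-0.   -2.28 -0.62]
1.23 [-0.   -2.34 -0.32]
1.36 [-0.   -2.36 -0.02]
1.48 [-0.   -2.34  0.29]
0.34 [-0.   -1.23 -2.02]
0.47 [-0.   -1.48 -1.84]
0.6 [-0.   -1.71 -1.63]
0.73 [-0.  -1.9 -1.4]
0.86 [-0.   -2.07 -1.14]
0.99 [-0.   -2.2  -0.86]
1.12 [-0.   -2.29 -0.57]
1.25 [-0.   -2.35 -0.27]
1.38 [-0.   -2.36  0.04]
1.51 [-0.   -2.34  0.35]
```

>>> servo_tool(
  rows=[
    [0, 0, -0.6, -1.0, 0, 0, 0],
    [0, 0, -0.6, -1.0, 0, 0, 0],
    [0, 0, -0.7, -0.9, 0, 0, 0],
    [0, 0, -0.7, -0.9, 0, 0, 0],
    [0, 0, 0, 0, 0, 0, 0],
  ],
)

```text
clock: 2.7
position: [464.7, 324.9, 178.7]
ee_rot: [0.998, -0.057, -0.001, 0.005]
contact_force: [0.3, -11.1, 10.0]
gripper_width: 9.6
```

```bash
python3 - <<'E'
from geo import *
s=read_state();print(s['position'],s['contact_force'],s['gripper_width'])
print(hp(.44))
d=snap('side','s1.png');cv2.imwrite('pics/c3.png',cv2.resize(d['image'][80:230,180:400],None,fx=3,fy=3)[:,:,::-1])
E
```

```text
[464.66211433 324.86318208 178.73061471] [  0.34030295 -11.13128105  10.00034398] 9.589750069077466
[465.88354667 322.3775454  178.87223788]
```

View pics/c3.png

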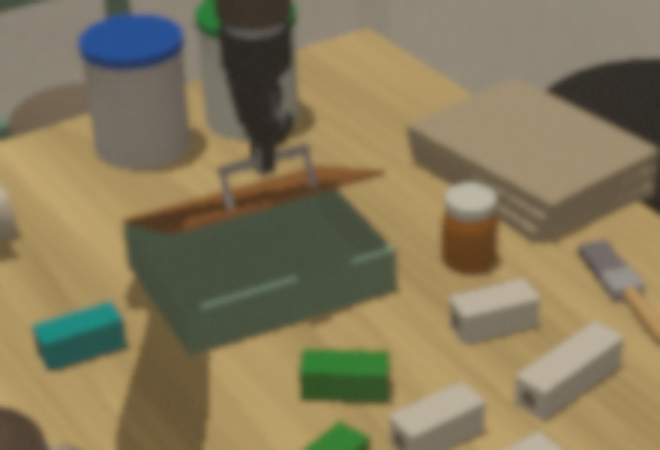

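>>> servo_tool(
  rows=[
    [0, 0, -0.5, -1.1, 0, 0, 0],
    [0, 0, -0.8, -0.9, 0, 0, 0],
    [0, 0, -0.9, -0.8, 0, 0, 0],
    [0, 0, -0.9, -0.7, 0, 0, 0],
    [0, 0, -1.0, -0.6, 0, 0, 0],
    [0, 0, -1.0, -0.6, 0, 0, 0],
    [0, 0, -1.1, -0.5, 0, 0, 0],
    [0, 0, -1.1, -0.4, 0, 0, 0],
    [0, 0, 0, 0, 0, 0, 0],
  ],
)

```text
clock: 3.65
position: [473.7, 401.5, 232.9]
ee_rot: [0.998, -0.057, -0.0, 0.001]
contact_force: [2.3, -1.0, -2.3]
gripper_width: 9.5
```

```bash
python3 - <<'E'
from geo import *
s=read_state();print(s['position'],s['contact_force'],s['gripper_width']);H=hp(0,0,0,0)
print(H,hp(.97))
E
```

```text
[473.69492383 401.45174214 232.91529058] [ 2.34809286 -0.96025164 -2.2585727 ] 9.4993251907275
[481.35572941 458.96452363  60.        ] [474.77022522 400.82831026 232.05467686]
```

>>> servo_tool(
  rows=[
    [0, 0, -1.1, -0.4, 0, 0, 0],
    [0, 0, -1.15, -0.3, 0, 0, 0],
    [0, 0, -1.15, -0.2, 0, 0, 0],
    [0, 0, -1.2, -0.1, 0, 0, 0],
    [0, 0, -1.2, 0, 0, 0, 0],
    [0, 0, -1.2, 0, 0, 0, 0],
    [0, 0, -1.2, 0.1, 0, 0, 0],
    [0, 0, -1.2, 0.2, 0, 0, 0],
    [0, 0, 0, 0, 0, 0, 0],
    [0, 0, 0, 0, 0, 0, 0],
    [0, 0, 0, 0, 0, 0, 0],
  ],
)

```text
clock: 4.75
position: [484.8, 495.8, 241.9]
ee_rot: [0.998, -0.057, 0.001, -0.002]
contact_force: [4.3, 0.4, 3.4]
gripper_width: 9.3
```

```bash
python3 - <<'E'
from geo import *
s=read_state();print(s['position'],s['contact_force'],s['gripper_width'])
print(hp(1.45),hp(1.5))
E
```

```text
[484.75881005 495.8081502  241.89870977] [4.25013904 0.43779735 3.44642863] 9.300886217436618
[484.45724024 486.34437034 239.62940913] [485.463873   495.23082996 238.02774554]
```

>>> servo_tool(
  rows=[
    [0.35, 0, 0, 0, 0, 0, 0],
    [0.35, 0, 0, 0, 0, 0, 0],
    [0.35, 0, 0, 0, 0, 0, 0],
    [0.35, 0, 0, -3, 0, 0, 0],
    [0.35, 0, 0, -3, 0, 0, 0],
    [1, 0, 0, 0, 0, 0, -4.9],
    [1, 0, 5, 0, 0, 0, 0],
    [1, 0, 5, 0, 0, 0, 0],
    [1, 0, 5, 0, 0, 0, 0],
    [1, 0, 5, 0, 0, 0, 0],
    [1, 0, 5, 2, 0, 0, 0],
    [1, 0, 5, 3, 0, 0, 0],
  ],
)

```text
clock: 5.95
position: [475.5, 204.3, 256.9]
ee_rot: [1.0, -0.014, 0.001, -0.001]
contact_force: [1.4, 0.3, -0.4]
gripper_width: 85.6
```

>>> servo_tool(
  rows=[
    [1, 0, 5, 3, 0, 0, 0],
    [1, 0, 5, 3, 0, 0, 0],
    [1, 0, 5, 3, 0, 0, 0],
    [1, 0, 3, 3, 0, 0, 0],
    [1, 0, 0, 0, 0, 0, 0],
    [1, 0, 0, 0, 0, 0, 0],
  ],
)

```text
clock: 6.55
position: [471.0, 46.7, 148.4]
ee_rot: [1.0, -0.015, -0.001, 0.0]
contact_force: [0.3, 0.3, 0.4]
gripper_width: 85.5
```

```bash
python3 - <<'E'
from geo import *
go(469.6,7.8,18,-1.6)
d=snap('top','top1.png');cv2.imwrite('pics/t1c.png',cv2.resize(d['image'][100:270,170:510],None,fx=2.3,fy=2.3)[:,:,::-1])
E
```

```text
t 6.5 pos [471.   46.7 148.4] F [0.3  0.33 0.45] w 85.5 turn [ 0.   0.1 -0.1] shift cm [-0.04  3.89 13.04]
```

View pics/t1c.png

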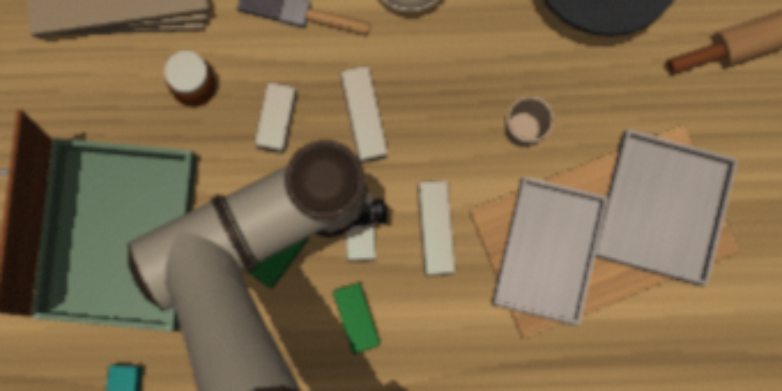

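>>> servo_tool(
  rows=[
    [1, 0, 3.9, 0, 0, 0, 0],
    [1, 0, 0, 4.5, 0, 0, 0],
    [1, 0, 0, 4.5, 0, 0, 0],
    [1, 0, 0, 4.0, 0, 0, 0],
    [1, 0, 0, 0, 0, 0, 0],
    [0, 0, 0, 0, 0, 0, 0],
    [0, 0, 0, 0, 0, 0, 0],
    [0, 0, 0, 0, 0, 0, 0],
    [0, 0, 0, 0, 0, 0, 0],
    [0, 0, 0, -2, 0, 0, 0],
    [0, 0, 0, -4, 0, 0, 0],
    [0, 0, 0, -4, 0, 0, 0],
  ],
)

```text
clock: 7.8
position: [469.3, 8.2, 120.4]
ee_rot: [1.0, -0.014, -0.0, -0.0]
contact_force: [1.0, 0.1, -4.2]
gripper_width: 41.2
```

>>> servo_tool(
  rows=[
    [0, 0, 0, 0, 0, 0, 0],
    [0, 0, 0, 0, 0, 0, 0],
    [0, 0, 0, 0, 0, 0, 0],
    [0, 0, 0, 0, 0, 0, 0],
  ],
)

```text
clock: 8.2
position: [469.0, 8.0, 117.5]
ee_rot: [1.0, -0.014, -0.002, 0.0]
contact_force: [-1.2, -0.1, -3.7]
gripper_width: 41.2
```

>>> servo_tool(
  rows=[
    [0, 0, 0, 0, 0, 0, 0],
  ],
)

```text
clock: 8.3
position: [469.5, 8.1, 117.6]
ee_rot: [1.0, -0.014, -0.001, 0.0]
contact_force: [0.3, 0.3, -4.8]
gripper_width: 41.2
```

>>> servo_tool(
  rows=[
    [0, 0, 0, 0, 0, 0, 0],
  ],
)

```text
clock: 8.4
position: [469.9, 8.2, 118.0]
ee_rot: [1.0, -0.014, -0.001, 0.0]
contact_force: [-0.3, -0.1, -3.6]
gripper_width: 41.3
```

```bash
python3 - <<'E'
from geo import *
print(cw(-10,75,25).round(1),cw(-10,0,25).round(1),cw(-10,-75,25).round(1))
a=np.radians(75);ys=np.array([-np.sin(a),np.cos(a)]);print('short',[429,-266]+40*ys,[429,-266]-40*ys)
a=np.radians(73);ys=np.array([-np.sin(a),np.cos(a)]);print('long',[486,-435]+40*ys,[486,-435]-40*ys)
go(469.6,7.8,18,-1.6)
E
```

```text
[394.5 358.1  25. ] [469.  349.7  25. ] [543.5 341.2  25. ]
short [ 390.36296695 -255.6472382 ] [ 467.63703305 -276.3527618 ]
long [ 447.74780976 -423.30513181] [ 524.25219024 -446.69486819]
t 8.4 pos [469.9   8.2 118. ] F [-0.29 -0.11 -3.64] w 41.3 turn [ 0.   0.1 -0. ] shift cm [-0.03  0.04 10.  ]
```

>>> servo_tool(
  rows=[
    [0, 0, 0, 0, 0, 0, 8.59],
    [0, 0, 0, 0, 0, 0, 8.59],
    [0, 0, 0, 0, 0, 0, 8.59],
    [0, 0, 0, 0, 0, 0, 8.59],
    [0, 0, 0, 0, 0, 0, 8.59],
    [0, 0, 0, 0, 0, 0, 8.59],
    [0, 0, 0, 0, 0, 0, 8.59],
    [0, 0, 0, 0, 0, 0, 8.59],
    [0, 0, 0, 0, 0, 0, 8.59],
    [0, 0, 0, 0, 0, 0, 8.59],
    [0, 0, 0, 0, 0, 0, 8.59],
    [0, 0, 0, 0, 0, 0, 8.59],
  ],
)

```text
clock: 9.6
position: [470.1, 8.3, 118.4]
ee_rot: [-0.608, 0.794, 0.0, -0.001]
contact_force: [-0.3, 0.1, -3.3]
gripper_width: 41.2
```

>>> servo_tool(
  rows=[
    [0, 4.6, -1.2, 0, 0, 0, 0],
    [0, 4.6, -1.2, 0, 0, 0, 0],
    [0, 4.6, -1.2, 0, 0, 0, 0],
    [0, 4.6, -1.2, 0, 0, 0, 0],
    [0, 4.6, -1.2, 0, 0, 0, 0],
    [0, 4.5, -1.2, 0, 0, 0, 0],
    [0, 0, 0, 0, 0, 0, 0],
    [0, 0, 0, 0, 0, 0, 0],
  ],
)

```text
clock: 10.4
position: [469.4, -277.0, 117.8]
ee_rot: [-0.61, 0.793, 0.001, -0.001]
contact_force: [-0.2, 0.3, -3.8]
gripper_width: 41.2
```

```bash
python3 - <<'E'
from geo import *
go(467.6,-276.4,36,-105)
E
```

```text
t 10.4 pos [ 469.4 -277.   117.8] F [-0.15  0.28 -3.77] w 41.2 turn [0.1 0.  0.1] shift cm [-0.01  0.19  8.18]
```

>>> servo_tool(
  rows=[
    [0, 0, 0.2, 3, 0, 0, 0],
    [0, 0, 0, 3, 0, 0, 0],
    [0, 0, 0, 2.2, 0, 0, 0],
    [0, 0, 0, 0, 0, 0, 0],
    [0.7, 0, 0, 0, 0, 0, 0],
    [0.7, 0, 0, 0, 0, 0, 0],
    [0.7, 0, 0, 0, 0, 0, 0],
    [0.7, 0, 0, -2, 0, 0, 0],
    [0.7, 0, 0, -4, 0, 0, 0],
    [0.7, 0, 0, -4, 0, 0, 0],
    [1, -4.2, 1.2, 0, 0, 0, 0],
    [1, -4.2, 1.2, 0, 0, 0, 0],
  ],
)

```text
clock: 11.6
position: [467.2, -187.8, 138.8]
ee_rot: [-0.61, 0.793, -0.002, 0.002]
contact_force: [1.2, 0.6, 0.5]
gripper_width: 84.9
```

>>> servo_tool(
  rows=[
    [1, -4.2, 1.2, 0, 0, 0, 0],
    [1, -4.2, 1.1, 0, 0, 0, -8.3],
    [1, 0, 0, 0, 0, 0, -8.3],
    [1, 0, 0, 0, 0, 0, -8.3],
    [1, 0, 0, 0, 0, 0, -8.3],
    [1, 0, 0, 0, 0, 0, -8.3],
    [1, 0, 0, 0, 0, 0, -8.3],
    [1, 0, 0, 0, 0, 0, -8.3],
    [1, 0, 0, 0, 0, 0, -8.3],
    [1, 0, 0, 0, 0, 0, -8.3],
    [1, 0, 0, 0, 0, 0, -8.3],
    [1, 0, 0, 0, 0, 0, -8.3],
  ],
)

```text
clock: 12.8
position: [465.5, -100.9, 137.3]
ee_rot: [0.994, -0.113, 0.001, -0.0]
contact_force: [-0.3, 0.3, -0.2]
gripper_width: 85.4
```

>>> servo_tool(
  rows=[
    [1, 0, 0, 0, 0, 0, -8.3],
    [1, 0, 0, 0, 0, 0, -8.3],
    [1, 0, 0, 0, 0, 0, 0],
    [1, 0, 0, 0, 0, 0, 0],
  ],
)

```text
clock: 13.2
position: [465.5, -100.9, 137.1]
ee_rot: [1.0, 0.027, 0.0, -0.0]
contact_force: [-0.6, 0.4, 0.4]
gripper_width: 85.6
```

```bash
cat > seg.py <<'E'
from geo import *
def props(name):
    d=snap('top',name);im=d['image'];hsv=cv2.cvtColor(im,cv2.COLOR_RGB2HSV)
    m=((hsv[:,:,1]<75)&(hsv[:,:,2]>105)).astype(np.uint8)
    m[:,:262]=0;m[:110]=0;m[260:]=0;m[:,383:]=0
    n,l,s,c=cv2.connectedComponentsWithStats(m)
    for i in range(1,n):
        if s[i,4]<100: continue
        W=np.array([pix2w(d,u,v,42)[:2] for v,u in np.argwhere(l==i)],np.float32); r=cv2.minAreaRect(W);print(c[i].round(0),np.round(r[0],1),np.round(r[1],0),round(r[2],1))
E
python3 - <<'E'
from seg import *
go(465.8,-102.5,18,2.9);props('top2.png')
E
```

```text
t 13.2 pos [ 465.5 -100.9  137.1] F [-0.63  0.36  0.36] w 85.6 turn [-0.  -0.   0.1] shift cm [ 0.03  0.16 11.91]
[328. 149.] [637.7  -3.4] [135.  42.] 10.4
[289. 150.] [636.3 126.4] [42. 96.] 77.0
[344. 186.] [510.3 -56.1] [ 92. 101.] 7.4
[307. 211.] [414.7  64. ] [259. 135.] 9.5
[360. 211.] [ 426.3 -104.9] [43. 56.] 88.3
```

>>> servo_tool(
  rows=[
    [1, 0, 0.2, 4.5, 0, 0, 0],
    [1, 0, 0, 4.4, 0, 0, 0],
    [1, 0, 0, 3.0, 0, 0, 0],
    [1, 0, 0, 0, 0, 0, 0],
    [0, 0, 0, 0, 0, 0, 0],
    [0, 0, 0, 0, 0, 0, 0],
    [0, 0, 0, 0, 0, 0, 0],
    [0, 0, 0, 0, 0, 0, 0],
    [0, 0, 0, -2, 0, 0, 0],
    [0, 0, 0, -4, 0, 0, 0],
    [0, 0, 0, -4, 0, 0, 0],
    [0, 0, 0, 0, 0, 0, 0],
  ],
)

```text
clock: 14.45
position: [469.1, -102.8, 123.6]
ee_rot: [1.0, 0.029, 0.007, -0.0]
contact_force: [0.8, 0.2, -3.1]
gripper_width: 41.2
```

>>> servo_tool(
  rows=[
    [0, 0, 0, 0, 0, 0, 0],
    [0, 0, 0, 0, 0, 0, 0],
    [0, 0, 0, 0, 0, 0, 0],
  ],
)

```text
clock: 14.75
position: [464.1, -103.1, 116.3]
ee_rot: [1.0, 0.028, -0.002, -0.0]
contact_force: [-0.5, 0.7, -4.6]
gripper_width: 41.5
```

>>> servo_tool(
  rows=[
    [0, 0, 0, 0, 0, 0, 0],
  ],
)

```text
clock: 14.85
position: [464.6, -103.1, 116.5]
ee_rot: [1.0, 0.028, -0.002, 0.0]
contact_force: [0.2, 0.1, -5.1]
gripper_width: 41.2
```

```bash
python3 - <<'E'
from geo import *
go(524,-446,36,-107);go(394.5,358,80,83.5);go(543.5,341,80,83.5)
E
```

```text
t 14.8 pos [ 464.6 -103.1  116.5] F [ 0.2   0.13 -5.14] w 41.2 turn [2.000e-01 1.000e-01 1.102e+02] shift cm [ 31.06 -15.7    8.05]
t 14.8 pos [ 464.6 -103.1  116.5] F [ 0.2   0.13 -5.14] w 41.2 turn [ -0.1   0.1 -80.3] shift cm [ 45.02 -12.19   3.65]
t 14.8 pos [ 464.6 -103.1  116.5] F [ 0.2   0.13 -5.14] w 41.2 turn [ -0.1   0.1 -80.3] shift cm [45.01  2.81  3.65]
```

>>> servo_tool(
  rows=[
    [0, 0, 0, 0, 0, 0, 8.5],
    [0, 0, 0, 0, 0, 0, 8.5],
    [0, 0, 0, 0, 0, 0, 8.5],
    [0, 0, 0, 0, 0, 0, 8.5],
    [0, 0, 0, 0, 0, 0, 8.5],
    [0, 0, 0, 0, 0, 0, 8.5],
    [0, 0, 0, 0, 0, 0, 8.5],
    [0, 0, 0, 0, 0, 0, 8.5],
    [0, 0, 0, 0, 0, 0, 8.5],
    [0, 0, 0, 0, 0, 0, 8.5],
    [0, 0, 0, 0, 0, 0, 8.5],
    [0, 0, 0, 0, 0, 0, 8.5],
  ],
)

```text
clock: 16.05
position: [465.1, -103.0, 116.9]
ee_rot: [-0.649, 0.761, 0.001, -0.001]
contact_force: [-0.7, -0.3, -4.4]
gripper_width: 41.5
```

>>> servo_tool(
  rows=[
    [0, 0, 0, 0, 0, 0, 8.2],
    [0, 3.9, -2, 0, 0, 0, 0],
    [0, 3.9, -2, 0, 0, 0, 0],
    [0, 3.9, -2, 0, 0, 0, 0],
    [0, 3.9, -2, 0, 0, 0, 0],
    [0, 3.9, -2, 0, 0, 0, 0],
    [0, 3.9, -2, 0, 0, 0, 0],
    [0, 3.9, -2, 0, 0, 0, 0],
    [0, 3.7, -1.7, 0, 0, 0, 0],
    [0, 0, 0, 0, 0, 0, 0],
    [0, 0, 0, 0, 0, 0, 0],
  ],
)

```text
clock: 17.15
position: [523.9, -445.8, 115.2]
ee_rot: [-0.594, 0.804, 0.002, -0.001]
contact_force: [-0.0, -0.0, -3.3]
gripper_width: 40.9
```

```bash
python3 - <<'E'
from geo import *
go(524,-446,36,-107)
E
```

```text
t 17.1 pos [ 523.9 -445.8  115.2] F [-0.02 -0.03 -3.27] w 40.9 turn [ 0.2  0.1 -0.1] shift cm [ 0.02 -0.01  7.92]
```

>>> servo_tool(
  rows=[
    [0, 0, 0, 3, 0, 0, 0],
    [0, 0, 0, 3, 0, 0, 0],
    [0, 0, 0, 1.9, 0, 0, 0],
    [0, 0, 0, 0, 0, 0, 0],
    [0.7, 0, 0, 0, 0, 0, 0],
    [0.7, 0, 0, 0, 0, 0, 0],
    [0.7, 0, 0, 0, 0, 0, 0],
    [0.7, 0, 0, -3, 0, 0, 0],
    [0.7, 0, 0, -4, 0, 0, 0],
    [0.7, 0, 0, -4, 0, 0, 0],
    [1, -4.6, 0.2, 0, 0, 0, 0],
    [1, -4.6, 0.2, 0, 0, 0, 0],
  ],
)

```text
clock: 18.35
position: [548.9, -356.6, 151.6]
ee_rot: [-0.594, 0.805, -0.002, 0.002]
contact_force: [0.3, 0.6, 0.4]
gripper_width: 84.8
```

>>> servo_tool(
  rows=[
    [1, -4.6, 0.2, 0, 0, 0, 0],
    [1, -4.6, 0.2, 0, 0, 0, 0],
    [1, -4.6, 0.2, 0, 0, 0, 0],
    [1, -4.6, 0.2, 0, 0, 0, 0],
    [1, -4.5, 0.2, 0, 0, 0, 0],
    [1, -4.5, 0.2, 0, 0, 0, 0],
    [1, -4.5, 0.2, 0, 0, 0, 0],
    [1, -4.5, 0.2, 0, 0, 0, -8.4],
    [1, 0, 0, 0, 0, 0, -8.4],
    [1, 0, 0, 0, 0, 0, -8.4],
    [1, 0, 0, 0, 0, 0, -8.4],
    [1, 0, 0, 0, 0, 0, -8.4],
  ],
)

```text
clock: 19.55
position: [639.4, -3.0, 149.7]
ee_rot: [0.845, -0.534, 0.001, -0.0]
contact_force: [0.5, 0.1, 0.1]
gripper_width: 85.3
```

>>> servo_tool(
  rows=[
    [1, 0, 0, 0, 0, 0, -8.4],
    [1, 0, 0, 0, 0, 0, -8.4],
    [1, 0, 0, 0, 0, 0, -8.4],
    [1, 0, 0, 0, 0, 0, -8.4],
    [1, 0, 0, 0, 0, 0, -8.4],
    [1, 0, 0, 0, 0, 0, -8.4],
    [1, 0, 0, 0, 0, 0, -8.4],
    [1, 0, 0, 0, 0, 0, -8.4],
    [1, 0, 0, 0, 0, 0, -8.2],
    [1, 0, 0, 0, 0, 0, 0],
    [1, 0, 0, 0, 0, 0, 0],
  ],
)

```text
clock: 20.65
position: [639.3, -3.4, 149.4]
ee_rot: [0.996, 0.089, 0.0, -0.0]
contact_force: [0.1, -0.1, -0.9]
gripper_width: 85.8
```

```bash
python3 - <<'E'
from seg import *
go(637.7,-3.4,18,10.4);props('top3.png')
d=load('top3');cv2.imwrite('pics/t3c.png',cv2.resize(d['image'][100:270,170:510],None,fx=2.3,fy=2.3)[:,:,::-1])
E
```

```text
t 20.6 pos [639.3  -3.4 149.4] F [ 0.12 -0.15 -0.94] w 85.8 turn [ 0.  -0.1 -0.1] shift cm [-0.16 -0.02 13.14]
[303. 122.] [739.1  74.3] [ 95. 101.] 14.6
[275. 158.] [616.9 174.9] [296. 104.] 8.8
[330. 160.] [599.  -10.3] [57. 42.] 11.0
[287. 217.] [413.5 140.5] [124. 122.] 16.8
[300. 249.] [312.   89.5] [167.  78.] 88.3
```

View pics/t3c.png

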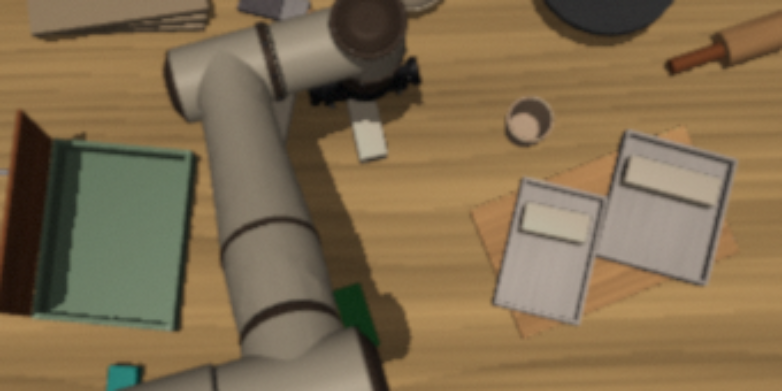

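Both dense props lie well in their trays ((555,222) and (675,180) in the crop). Next is the long prop under the gripper.

>>> servo_tool(
  rows=[
    [1, -0.1, 0, 4.8, 0, 0, 0],
    [1, 0, 0, 4.8, 0, 0, 0],
    [1, 0, 0, 3.5, 0, 0, 0],
    [1, 0, 0, 0, 0, 0, 0],
    [0, 0, 0, 0, 0, 0, 0],
    [0, 0, 0, 0, 0, 0, 0],
    [0, 0, 0, 0, 0, 0, 0],
    [0, 0, 0, 0, 0, 0, 0],
    [0, 0, 0, -2, 0, 0, 0],
    [0, 0, 0, -4, 0, 0, 0],
    [0, 0, 0, -4, 0, 0, 0],
    [0, 0, 0, 0, 0, 0, 0],
  ],
)

```text
clock: 21.9
position: [641.8, -3.0, 124.6]
ee_rot: [0.996, 0.091, 0.007, -0.0]
contact_force: [2.1, 0.7, -3.2]
gripper_width: 40.8
```

>>> servo_tool(
  rows=[
    [0, 0, 0, 0, 0, 0, 0],
    [0, 0, 0, 0, 0, 0, 0],
    [0, 0, 0, 0, 0, 0, 0],
  ],
)

```text
clock: 22.2
position: [636.5, -3.8, 115.3]
ee_rot: [0.996, 0.091, -0.003, 0.0]
contact_force: [0.6, -0.6, -6.1]
gripper_width: 41.1
```

>>> servo_tool(
  rows=[
    [0, 0, 0, 0, 0, 0, 0],
  ],
)

```text
clock: 22.3
position: [637.3, -3.7, 116.0]
ee_rot: [0.996, 0.091, -0.002, 0.0]
contact_force: [0.4, 0.2, -4.5]
gripper_width: 41.3
```

```bash
python3 - <<'E'
from geo import *
go(448,-423,36,-107);go(*cw(-15,60,120),83.5);go(*cw(-15,-60,120),83.5)
E
```

```text
t 22.3 pos [637.3  -3.7 116. ] F [ 0.43  0.16 -4.47] w 41.3 turn [2.000e-01 1.000e-01 1.174e+02] shift cm [45.63  5.84  8.  ]
t 22.3 pos [637.3  -3.7 116. ] F [ 0.43  0.16 -4.47] w 41.3 turn [ -0.1   0.2 -73.1] shift cm [ 32.7  -26.72  -0.4 ]
t 22.3 pos [637.3  -3.7 116. ] F [ 0.43  0.16 -4.47] w 41.3 turn [ -0.1   0.2 -73.1] shift cm [ 32.71 -14.72  -0.4 ]
```

>>> servo_tool(
  rows=[
    [0, 0, 0, -1, 0, 0, 8.4],
    [0, 0, 0, 0, 0, 0, 8.4],
    [0, 0, 0, 0, 0, 0, 8.4],
    [0, 0, 0, 0, 0, 0, 8.4],
    [0, 0, 0, 0, 0, 0, 8.4],
    [0, 0, 0, 0, 0, 0, 8.4],
    [0, 0, 0, 0, 0, 0, 8.4],
    [0, 0, 0, 0, 0, 0, 8.4],
    [0, 0, 0, 0, 0, 0, 8.4],
    [0, 0, 0, 0, 0, 0, 8.4],
    [0, 0, 0, 0, 0, 0, 8.4],
    [0, 0, 0, 0, 0, 0, 8.4],
  ],
)

```text
clock: 23.5
position: [637.7, -3.6, 126.7]
ee_rot: [-0.703, 0.712, 0.001, -0.001]
contact_force: [0.5, 0.6, -5.0]
gripper_width: 41.3
```

>>> servo_tool(
  rows=[
    [0, 0, 0, 0, 0, 0, 8.4],
    [0, 0, 0, 0, 0, 0, 8.2],
    [0, 4.6, 0.6, 0, 0, 0, 0],
    [0, 4.6, 0.6, 0, 0, 0, 0],
    [0, 4.6, 0.6, 0, 0, 0, 0],
    [0, 4.6, 0.6, 0, 0, 0, 0],
    [0, 4.6, 0.6, 0, 0, 0, 0],
    [0, 4.6, 0.6, 0, 0, 0, 0],
    [0, 4.5, 0.6, 0, 0, 0, 0],
    [0, 4.5, 0.6, 0, 0, 0, 0],
    [0, 4.5, 0.5, 0, 0, 0, 0],
    [0, 4.5, 0.5, 0, 0, 0, 0],
  ],
)

```text
clock: 24.7
position: [448.4, -424.2, 127.1]
ee_rot: [-0.595, 0.804, 0.001, -0.0]
contact_force: [0.5, -1.3, -5.2]
gripper_width: 41.5
```

>>> servo_tool(
  rows=[
    [0, 0, 0, 0, 0, 0, 0],
    [0, 0, 0, 0, 0, 0, 0],
    [0, 0, 0, 0, 0, 0, 0],
  ],
)

```text
clock: 25.0
position: [449.4, -422.2, 127.2]
ee_rot: [-0.595, 0.804, 0.001, -0.0]
contact_force: [0.3, -0.4, -4.2]
gripper_width: 41.2
```

```bash
python3 - <<'E'
from geo import *
go(448,-423,36,-107)
E
```

```text
t 25.0 pos [ 449.4 -422.2  127.2] F [ 0.27 -0.38 -4.24] w 41.2 turn [0.1 0.  0. ] shift cm [0.12 0.11 9.12]
```

>>> servo_tool(
  rows=[
    [0, 0.1, 0.1, 4, 0, 0, 0],
    [0, 0, 0, 3, 0, 0, 0],
    [0, 0, 0, 2.1, 0, 0, 0],
    [0, 0, 0, 0, 0, 0, 0],
    [0.7, 0, 0, 0, 0, 0, 0],
    [0.7, 0, 0, 0, 0, 0, 0],
    [0.7, 0, 0, 0, 0, 0, 0],
    [0.7, 0, 0, -3, 0, 0, 0],
    [0.7, 0, 0, -4, 0, 0, 0],
    [0.7, 0, 0, -4, 0, 0, 0],
    [1, -4.8, -0.2, 0, 0, 0, 0],
    [1, -4.8, -0.2, 0, 0, 0, 0],
  ],
)

```text
clock: 26.2
position: [481.1, -333.0, 149.2]
ee_rot: [-0.594, 0.805, -0.002, 0.001]
contact_force: [0.6, 0.8, -0.4]
gripper_width: 84.6
```

>>> servo_tool(
  rows=[
    [1, -4.8, -0.2, 0, 0, 0, 0],
    [1, -4.8, -0.2, 0, 0, 0, 0],
    [1, -4.8, -0.2, 0, 0, 0, 0],
    [1, -4.8, -0.2, 0, 0, 0, 0],
    [1, -4.8, -0.2, 0, 0, 0, 0],
    [1, -4.8, -0.2, 0, 0, 0, 0],
    [1, -4.8, -0.1, 0, 0, 0, 0],
    [1, -4.8, -0.1, 0, 0, 0, 0],
    [1, -4.8, -0.1, 0, 0, 0, 0],
    [1, -5, -0.1, 0, 0, 0, 0],
    [1, 0, 0, 0, 0, 0, -8.5],
    [1, 0, 0, 0, 0, 0, -8.5],
  ],
)

```text
clock: 27.4
position: [636.6, 125.8, 147.0]
ee_rot: [0.71, -0.704, 0.0, -0.0]
contact_force: [-0.6, -0.6, 0.3]
gripper_width: 85.4
```

>>> servo_tool(
  rows=[
    [1, 0, 0, 0, 0, 0, -8.5],
    [1, 0, 0, 0, 0, 0, -8.5],
    [1, 0, 0, 0, 0, 0, -8.5],
    [1, 0, 0, 0, 0, 0, -8.5],
    [1, 0, 0, 0, 0, 0, -8.5],
    [1, 0, 0, 0, 0, 0, -8.5],
    [1, 0, 0, 0, 0, 0, -8.5],
    [1, 0, 0, 0, 0, 0, -8.5],
    [1, 0, 0, 0, 0, 0, -8.5],
    [1, 0, 0, 0, 0, 0, 0],
    [1, 0, 0, 0, 0, 0, 0],
  ],
)

```text
clock: 28.5
position: [636.3, 123.7, 147.2]
ee_rot: [0.993, -0.119, 0.0, -0.0]
contact_force: [-0.2, -0.2, 0.4]
gripper_width: 85.4
```

```bash
python3 - <<'E'
from seg import *
go(636.3,126.4,18,-13);props('top4.png')
d=load('top4');cv2.imwrite('pics/t4c.png',cv2.resize(d['image'][100:270,170:510],None,fx=2.3,fy=2.3)[:,:,::-1])
E
```

```text
t 28.5 pos [636.3 123.7 147.2] F [-0.18 -0.2   0.43] w 85.4 turn [-0.  -0.  -0.6] shift cm [-0.07 -0.27 12.92]
[266. 131.] [712.7 194.5] [44. 66.] 89.2
[266. 226.] [394.2 199.6] [43. 99.] 89.2
[276. 252.] [302.7 165.1] [115.  55.] 88.3
```

View pics/t4c.png

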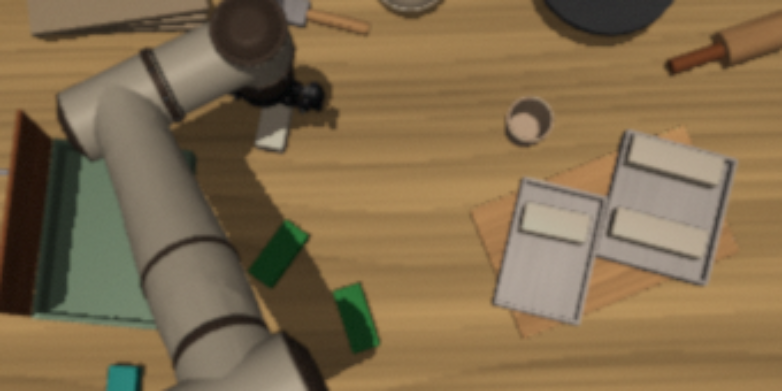

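>>> servo_tool(
  rows=[
    [1, 0, -0.3, 4.7, 0, 0, -0.6],
    [1, 0, 0, 4.7, 0, 0, 0],
    [1, 0, 0, 3.5, 0, 0, 0],
    [1, 0, 0, 0, 0, 0, 0],
    [0, 0, 0, 0, 0, 0, 0],
    [0, 0, 0, 0, 0, 0, 0],
    [0, 0, 0, 0, 0, 0, 0],
    [0, 0, 0, 0, 0, 0, 0],
    [0, 0, 0, -2, 0, 0, 0],
    [0, 0, 0, -4, 0, 0, 0],
    [0, 0, 0, -4, 0, 0, 0],
    [0, 0, 0, -2, 0, 0, 0],
  ],
)

```text
clock: 29.75
position: [638.7, 127.0, 143.1]
ee_rot: [0.994, -0.112, 0.003, -0.002]
contact_force: [-0.0, 0.1, -0.7]
gripper_width: 41.5
```

>>> servo_tool(
  rows=[
    [0, 0, 0, 0, 0, 0, 0],
    [0, 0, 0, 0, 0, 0, 0],
    [0, 0, 0, 0, 0, 0, 0],
  ],
)

```text
clock: 30.05
position: [635.7, 126.1, 136.2]
ee_rot: [0.994, -0.112, -0.002, 0.001]
contact_force: [-0.2, -0.2, -2.5]
gripper_width: 41.3
```

>>> servo_tool(
  rows=[
    [0, 0, 0, 0, 0, 0, 0],
  ],
)

```text
clock: 30.15
position: [636.0, 126.1, 136.0]
ee_rot: [0.994, -0.112, -0.002, 0.001]
contact_force: [0.4, 0.7, -1.1]
gripper_width: 41.4
```

```bash
python3 - <<'E'
from geo import *
go(390.4,-255.6,36,-105);go(*cw(-15,0,130),83.5);go(*cw(0,0,130),-6.5)
E
```

```text
t 30.1 pos [636.  126.1 136. ] F [ 0.38  0.66 -1.11] w 41.4 turn [ 0.2  0.  92.1] shift cm [43.23 13.84 10.  ]
t 30.1 pos [636.  126.1 136. ] F [ 0.38  0.66 -1.11] w 41.4 turn [ -0.1   0.2 -96.4] shift cm [ 19.82 -19.13   0.6 ]
t 30.1 pos [636.  126.1 136. ] F [ 0.38  0.66 -1.11] w 41.4 turn [ 0.1  0.2 -6.4] shift cm [-19.13 -21.32   0.6 ]
```

>>> servo_tool(
  rows=[
    [0, 0, 0, 0, 0, 0, 0],
  ],
)

```text
clock: 30.25
position: [636.4, 126.3, 136.4]
ee_rot: [0.994, -0.112, -0.001, 0.001]
contact_force: [0.5, 0.5, -1.4]
gripper_width: 40.8
```

>>> servo_tool(
  rows=[
    [0, 0, 0, 0, 0, 0, 0],
  ],
)

```text
clock: 30.35
position: [636.7, 126.4, 136.9]
ee_rot: [0.994, -0.112, -0.001, 0.0]
contact_force: [0.2, 0.7, -1.9]
gripper_width: 40.9
```

>>> servo_tool(
  rows=[
    [0, 0, 0, 0, 0, 0, -6.4],
    [0, -3.2, -3.3, 0, 0, 0, 0],
    [0, -3.2, -3.3, 0, 0, 0, 0],
    [0, -3.2, -3.3, 0, 0, 0, 0],
    [0, -3.2, -3.3, 0, 0, 0, 0],
    [0, -3.2, -3.3, 0, 0, 0, 0],
    [0, -3.1, -3.3, 0, 0, 0, 0],
    [0, 0, 0, 0, 0, 0, 0],
    [0, 0, 0, 0, 0, 0, 0],
    [0, 0, 0, 0, 0, 0, 0],
  ],
)

```text
clock: 31.35
position: [469.7, 344.3, 137.7]
ee_rot: [0.998, -0.057, -0.0, 0.0]
contact_force: [-0.1, -0.7, -2.1]
gripper_width: 40.8
```

```bash
python3 - <<'E'
from geo import *
go(*cw(-15,0,27),-6.5)
d=snap('side','s5.png');cv2.imwrite('pics/c5.png',cv2.resize(d['image'][60:240,180:440],None,fx=3,fy=3)[:,:,::-1])
E
```

```text
t 31.4 pos [469.7 344.3 137.7] F [-0.13 -0.67 -2.06] w 40.8 turn [ 0.  0. -0.] shift cm [-0.13 -0.02 11.07]
```

View pics/c5.png

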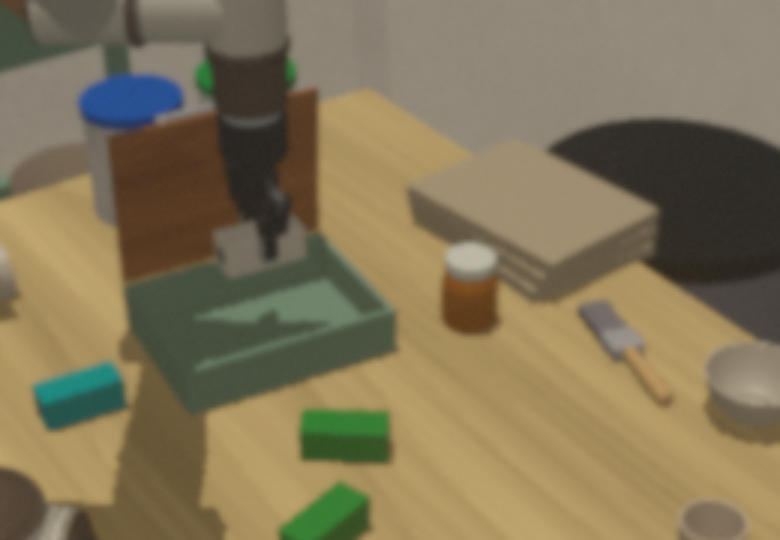

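>>> servo_tool(
  rows=[
    [0, 0, 0, 0, 0, 0, 0],
  ],
)

```text
clock: 31.5
position: [470.2, 343.7, 137.7]
ee_rot: [0.998, -0.057, -0.0, 0.0]
contact_force: [0.4, -1.1, -1.6]
gripper_width: 41.0
```

>>> servo_tool(
  rows=[
    [0, 0, 0, 4, 0, 0, 0],
    [0, 0, 0, 4, 0, 0, 0],
    [0, 0, 0, 3, 0, 0, 0],
    [0, 0, 0, 0, 0, 0, 0],
    [0.7, 0, 0, 0, 0, 0, 0],
    [0.7, 0, 0, 0, 0, 0, 0],
    [0.7, 0, 0, 0, 0, 0, 0],
    [0.7, 0, 0, -3, 0, 0, 0],
    [0.35, 0, 0, -5, 0, 0, 0],
    [0.35, 0, 0, -5, 0, 0, 0],
    [0.35, 0, 0, -5, 0, 0, 0],
    [0.35, 0, 0, -5, 0, 0, 0],
  ],
)

```text
clock: 32.7
position: [469.2, 344.3, 260.6]
ee_rot: [0.998, -0.057, 0.0, -0.001]
contact_force: [0.7, 0.4, 0.6]
gripper_width: 29.8
```

>>> servo_tool(
  rows=[
    [0.35, 0, 0, -4.5, 0, 0, 0],
    [0.35, 0, 0, 0, 0, 0, 0],
    [0.35, 0, 0, 0, 0, 0, 0],
  ],
)

```text
clock: 33.0
position: [469.4, 344.8, 304.4]
ee_rot: [0.998, -0.057, 0.001, -0.002]
contact_force: [-0.5, -1.0, -0.7]
gripper_width: 30.0
```

```bash
python3 - <<'E'
from seg import *
go(484.8,495.8,241.9,-6.5)
d=snap('top','t6.png');cv2.imwrite('pics/t6c.png',cv2.resize(d['image'][100:270,170:510],None,fx=2.3,fy=2.3)[:,:,::-1])
E
```

```text
t 33.0 pos [469.4 344.8 304.4] F [-0.48 -1.03 -0.71] w 30.0 turn [-0.2 -0.1 -0. ] shift cm [ -0.18 -15.18   6.25]
```

View pics/t6c.png

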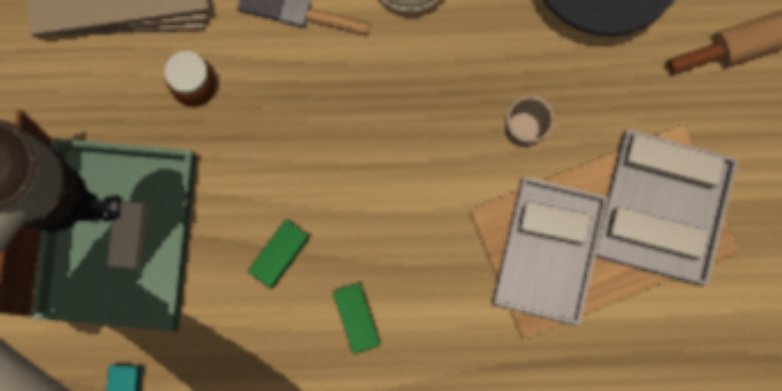

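>>> servo_tool(
  rows=[
    [0.35, -0.1, -5, 0, 0, 0, 0],
    [0.35, -0.1, -5, 0, 0, 0, 0],
    [0.35, 0, -5.2, 0, 0, 0, 0],
    [0.35, 0, 0, 0, 0, 0, 0],
    [0.35, 0, 0, 2, 0, 0, 0],
    [0.35, 0, 0, 2, 0, 0, 0],
    [0.35, 0, 0, 2.2, 0, 0, 0],
    [0, 0, 0, 0, 0, 0, 0],
    [0, 0, 0, 0, 0, 0, 0],
    [0, 0, 0, 0, 0, 0, 0],
  ],
)

```text
out of range
```

>>> servo_tool(
  rows=[
    [0, 0, 1.2, -0.2, 0, 0, 0],
    [0, 0, 1.2, -0.1, 0, 0, 0],
    [0, 0, 1.2, 0, 0, 0, 0],
    [0, 0, 1.2, 0, 0, 0, 0],
    [0, 0, 1.2, 0.1, 0, 0, 0],
    [0, 0, 1.15, 0.2, 0, 0, 0],
    [0, 0, 1.15, 0.3, 0, 0, 0],
    [0, 0, 1.1, 0.4, 0, 0, 0],
    [0, 0, 0, 0, 0, 0, 0],
  ],
)

```text
clock: 33.95
position: [458.4, 249.8, 295.3]
ee_rot: [0.998, -0.057, -0.001, 0.0]
contact_force: [-0.1, 0.5, 0.1]
gripper_width: 0.2
```

```bash
python3 - <<'E'
from geo import *
s=read_state();p=s['position'];print(p,s['contact_force'],s['gripper_width'])
print(hp(.97))
E
```

```text
[458.3742844  249.80245115 295.25331651] [-0.13036082  0.51764107  0.10094869] 0.15453893678373304
[474.77022522 400.82831026 232.05467686]
```

>>> servo_tool(
  rows=[
    [0.35, 0, -5, -1, 0, 0, 0],
    [0.35, 0, -5, 0, 0, 0, 0],
    [0.35, 0, -5, 0, 0, 0, 0],
    [0.35, 0, -5, 0, 0, 0, 0],
    [0.35, 0, -4.7, 0, 0, 0, 0],
    [0.35, 0, 0, 0, 0, 0, 0],
    [0.35, 0, 0, 0, 0, 0, 0],
  ],
)

```text
clock: 34.65
position: [486.4, 497.1, 303.6]
ee_rot: [0.998, -0.056, -0.001, 0.001]
contact_force: [-0.3, -0.7, 0.7]
gripper_width: 29.9
```

```bash
python3 - <<'E'
from geo import *
go(484.8,495.8,241.9,-6.5)
E
```

```text
t 34.6 pos [486.4 497.1 303.6] F [-0.27 -0.71  0.67] w 29.9 turn [0.1 0.1 0.1] shift cm [-0.14  0.15  6.17]
```

>>> servo_tool(
  rows=[
    [0.35, -0.1, 0.1, 2, 0, 0, 0],
    [0.35, 0, 0, 2, 0, 0, 0],
    [0.35, 0, 0, 2.2, 0, 0, 0],
    [0.35, 0, 0, 0, 0, 0, 0],
    [0, 0, 0, 0, 0, 0, 0],
    [0, 0, 0, 0, 0, 0, 0],
    [0, 0, 0, 0, 0, 0, 0],
    [0, 0, 0, 0, 0, 0, 0],
  ],
)

```text
clock: 35.45
position: [486.2, 494.8, 245.6]
ee_rot: [0.998, -0.057, 0.001, -0.001]
contact_force: [-0.8, -1.4, 3.1]
gripper_width: 9.3
```

```bash
python3 - <<'E'
from geo import *
go(484.8,495.8,241.9,-6.5)
E
```

```text
t 35.5 pos [486.2 494.8 245.6] F [-0.76 -1.39  3.13] w 9.3 turn [-0.1 -0.1  0. ] shift cm [-0.15 -0.09  0.37]
```

>>> servo_tool(
  rows=[
    [0, 0, 1.2, -0.2, 0, 0, 0],
    [0, 0, 1.2, -0.1, 0, 0, 0],
    [0, 0, 1.2, 0, 0, 0, 0],
    [0, 0, 1.2, 0, 0, 0, 0],
    [0, 0, 1.2, 0.1, 0, 0, 0],
    [0, 0, 1.15, 0.2, 0, 0, 0],
    [0, 0, 1.15, 0.3, 0, 0, 0],
    [0, 0, 1.1, 0.4, 0, 0, 0],
    [0, 0, 0, 0, 0, 0, 0],
  ],
)

```text
clock: 36.35
position: [475.4, 400.5, 240.3]
ee_rot: [0.998, -0.057, 0.002, -0.002]
contact_force: [-2.1, -1.2, 9.8]
gripper_width: 8.9
```

>>> servo_tool(
  rows=[
    [0, 0, 1.1, 0.4, 0, 0, 0],
    [0, 0, 1.1, 0.5, 0, 0, 0],
    [0, 0, 1.0, 0.6, 0, 0, 0],
    [0, 0, 1.0, 0.6, 0, 0, 0],
    [0, 0, 0.9, 0.7, 0, 0, 0],
    [0, 0, 0.9, 0.8, 0, 0, 0],
    [0, 0, 0.8, 0.8, 0, 0, 0],
    [0, 0, 0.8, 0.9, 0, 0, 0],
    [0, 0, 0, 0, 0, 0, 0],
  ],
)

```text
clock: 37.25
position: [465.8, 322.2, 182.9]
ee_rot: [0.998, -0.057, -0.001, 0.003]
contact_force: [-4.0, -5.5, 0.7]
gripper_width: 9.4
```

```bash
python3 - <<'E'
from geo import *
s=read_state();p=s['position'];print(p,s['contact_force'],s['gripper_width'])
qs=np.linspace(0,1.6,1601);D=[np.linalg.norm(hp(q)[1:]-p[1:]-[0,0]) for q in qs];q=qs[np.argmin(D)];print(q,min(D))
for n in np.linspace(q,0,13)[1:]: 
    h=hp(n);go(h[0],h[1],h[2],-6.5)
E
```

```text
[465.78876312 322.15731155 182.89349764] [-3.98809039 -5.47106258  0.72823937] 9.42935460793802
0.456 2.8109759138863635
t 37.2 pos [465.8 322.2 182.9] F [-3.99 -5.47  0.73] w 9.4 turn [ 0.3  0.1 -0. ] shift cm [0.01 0.24 0.71]
t 37.2 pos [465.8 322.2 182.9] F [-3.99 -5.47  0.73] w 9.4 turn [ 0.3  0.1 -0. ] shift cm [0.01 0.67 1.25]
t 37.2 pos [465.8 322.2 182.9] F [-3.99 -5.47  0.73] w 9.4 turn [ 0.3  0.1 -0. ] shift cm [0.01 1.07 1.8 ]
t 37.2 pos [465.8 322.2 182.9] F [-3.99 -5.47  0.73] w 9.4 turn [ 0.3  0.1 -0. ] shift cm [0.01 1.46 2.38]
t 37.2 pos [465.8 322.2 182.9] F [-3.99 -5.47  0.73] w 9.4 turn [ 0.3  0.1 -0. ] shift cm [0.01 1.83 2.96]
t 37.2 pos [465.8 322.2 182.9] F [-3.99 -5.47  0.73] w 9.4 turn [ 0.3  0.1 -0. ] shift cm [0.01 2.17 3.56]
t 37.2 pos [465.8 322.2 182.9] F [-3.99 -5.47  0.73] w 9.4 turn [ 0.3  0.1 -0. ] shift cm [0.01 2.49 4.17]
t 37.2 pos [465.8 322.2 182.9] F [-3.99 -5.47  0.73] w 9.4 turn [ 0.3  0.1 -0. ] shift cm [0.01 2.79 4.8 ]
t 37.2 pos [465.8 322.2 182.9] F [-3.99 -5.47  0.73] w 9.4 turn [ 0.3  0.1 -0. ] shift cm [0.01 3.06 5.43]
t 37.2 pos [465.8 322.2 182.9] F [-3.99 -5.47  0.73] w 9.4 turn [ 0.3  0.1 -0. ] shift cm [0.01 3.31 6.07]
t 37.2 pos [465.8 322.2 182.9] F [-3.99 -5.47  0.73] w 9.4 turn [ 0.3  0.1 -0. ] shift cm [0.01 3.53 6.73]
t 37.2 pos [465.8 322.2 182.9] F [-3.99 -5.47  0.73] w 9.4 turn [ 0.3  0.1 -0. ] shift cm [0.01 3.73 7.39]
```

>>> servo_tool(
  rows=[
    [0, 0, 0.4, 0.6, 0, 0, 0],
    [0, 0, 0.4, 0.6, 0, 0, 0],
    [0, 0, 0.4, 0.6, 0, 0, 0],
    [0, 0, 0.4, 0.6, 0, 0, 0],
    [0, 0, 0.3, 0.6, 0, 0, 0],
    [0, 0, 0.3, 0.6, 0, 0, 0],
    [0, 0, 0.3, 0.6, 0, 0, 0],
    [0, 0, 0.3, 0.6, 0, 0, 0],
    [0, 0, 0.3, 0.6, 0, 0, 0],
    [0, 0, 0.2, 0.6, 0, 0, 0],
    [0, 0, 0, 0, 0, 0, 0],
    [0, 0, 0, 0, 0, 0, 0],
  ],
)

```text
clock: 38.45
position: [461.9, 289.1, 122.7]
ee_rot: [0.998, -0.057, -0.001, 0.004]
contact_force: [11.6, -8.1, -3.5]
gripper_width: 8.9
```

>>> servo_tool(
  rows=[
    [0, 0, 0.2, 0.4, 0, 0, 0],
    [0, 0, 0.1, 0.4, 0, 0, 0],
    [0, 0, 0, 0, 0, 0, 0],
    [0, 0, 0, 0, 0, 0, 0],
  ],
)

```text
clock: 38.85
position: [461.6, 286.6, 114.8]
ee_rot: [0.998, -0.057, -0.001, 0.003]
contact_force: [-5.9, -3.4, 6.6]
gripper_width: 9.3
```

>>> servo_tool(
  rows=[
    [0, 0, 0.1, 0.4, 0, 0, 0],
    [0, 0, 0, 0, 0, 0, 0],
    [0, 0, 0, 0, 0, 0, 0],
  ],
)

```text
clock: 39.15
position: [461.4, 285.7, 111.5]
ee_rot: [0.998, -0.056, -0.001, 0.003]
contact_force: [-2.7, -6.0, 6.1]
gripper_width: 9.2
```

>>> servo_tool(
  rows=[
    [0, 0, 0, 0.3, 0, 0, 0],
    [0, 0, 0, 0, 0, 0, 0],
    [0, 0, 0, 0, 0, 0, 0],
  ],
)

```text
clock: 39.45
position: [461.1, 285.7, 111.2]
ee_rot: [0.998, -0.055, -0.001, 0.003]
contact_force: [-4.7, -8.2, 18.6]
gripper_width: 8.9
```

>>> servo_tool(
  rows=[
    [0, 0, 0, 0.3, 0, 0, 0],
    [0, 0, 0, 0, 0, 0, 0],
    [0, 0, 0, 0, 0, 0, 0],
  ],
)

```text
clock: 39.75
position: [461.2, 285.7, 111.0]
ee_rot: [0.998, -0.055, -0.0, 0.003]
contact_force: [-9.6, -10.4, 33.5]
gripper_width: 9.0
```

>>> servo_tool(
  rows=[
    [0, 0, 0, 0.2, 0, 0, 0],
    [0, 0, 0, 0, 0, 0, 0],
    [0, 0, 0, 0, 0, 0, 0],
  ],
)

```text
clock: 40.05
position: [461.3, 285.7, 110.8]
ee_rot: [0.999, -0.054, -0.0, 0.003]
contact_force: [-14.0, -11.6, 43.7]
gripper_width: 8.8
```

>>> servo_tool(
  rows=[
    [0, 0, 0, -0.6, 0, 0, 0],
    [0.5, 0, 0, 0, 0, 0, 0],
    [0.5, 0, 0, 0, 0, 0, 0],
    [0.5, 0, 0, 0, 0, 0, 0],
    [0.5, 0, 0, -2, 0, 0, 0],
    [0.5, 0, 0, -4, 0, 0, 0],
    [0.5, 0, 0, -5, 0, 0, 0],
    [0.5, -5, 0, 0, 0, 0, 0],
    [0.5, -5, 0, 0, 0, 0, 0],
    [0.5, -5, 0, 0, 0, 0, 0],
    [0.5, 0, 5, 0, 0, 0, 0],
    [0.5, 0, 5, 0, 0, 0, 0],
  ],
)

```text
clock: 41.25
position: [299.8, 207.2, 219.1]
ee_rot: [0.999, -0.053, -0.0, 0.001]
contact_force: [1.2, 0.1, 0.2]
gripper_width: 42.7
```

>>> servo_tool(
  rows=[
    [0.5, 0, 5, -2, 0, 0, 0],
    [0.5, 0, 5, -2, 0, 0, 0],
    [0.5, 0, 5, -2, 0, 0, 0],
    [0.5, 0, 5, 0, 0, 0, 0],
    [0.5, 0, 5, 0, 0, 0, 0],
    [0.5, 0, 0, 0, 0, 0, 0],
    [0.5, 0, 0, 0, 0, 0, 0],
    [0.5, 0, 0, 0, 0, 0, 0],
  ],
)

```text
clock: 42.05
position: [275.0, -30.4, 275.2]
ee_rot: [0.998, -0.056, -0.0, 0.0]
contact_force: [0.0, -0.2, -0.4]
gripper_width: 42.6
```

```bash
python3 - <<'E'
from geo import *
print(read_state()['position'])
d=snap('top','t7.png');e=snap('side','s7.png')
a=cv2.resize(d['image'][110:270,170:500],(792,384));b=cv2.resize(e['image'][120:220,190:390],(432,216),interpolation=3)
im=a[:,:,::-1].copy()
for q in(0,.08):
  for c in(-128,128):
    u,v=w2pix(e,hp(q,-198,c,6));cv2.circle(b,(int((u-190)*2.16),int((v-120)*2.16)),2,(255,0,0) if q==0 else (255,255,0),-1)
out=np.zeros((600,792,3),np.uint8);out[:384]=im;out[384:,:432]=b[:,:,::-1];cv2.imwrite('pics/f7.png',out)
E
```

```text
[275.00074551 -30.37036235 275.17555388]
```

View pics/f7.png

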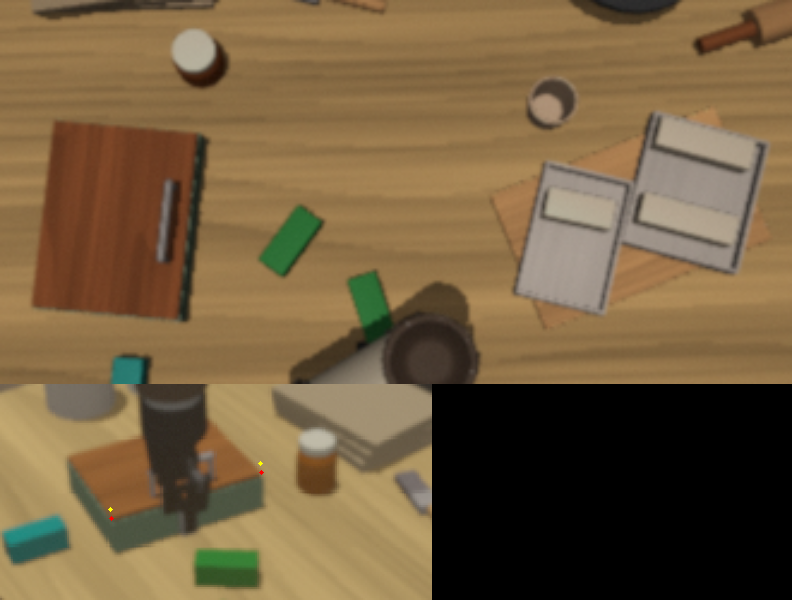

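```bash
python3 -c "
from bench import *
print(job_done())"
```

```text
the job is handed in; nothing more can be done
None
```

I lifted and weighed all four props that were there this time, sorted them, and handed the job in at about 42 s of the 210 s allowed.

| Prop | Lift reading | Verdict | Placed |
|---|---|---|---|
| Short, nearer the robot | about 4 N | dense | short tray |
| Long, nearer the robot | about 4.8 N | dense | long tray |
| Long, farther away | about 5 N | dense | long tray |
| Short, farther away | about 1.8 N (readings 1.1 to 2.5, noisy) | light | lower tier of the chest |

- **Flap:** I raised it to about 1.5 rad and then pressed it shut by the handle until it stopped moving.
- **Final pictures:** The dense props lay flat and lengthwise in their trays, and the flap edge matched the shut position. The cup, jar and the green and turquoise look-alikes were not touched, and the arm was clear of everything.
- **Light prop:** I last saw it lying in the chest before the flap closed over it.

**Checks that disagreed or failed:**
- Points projected into the side camera were about 2 pixels off.
- One move call was refused because a shift was over the limit, so the next move ran in free air, touching nothing, and I redid the sequence.
- The final press on the handle read 44 N at the wrist. That is under the 120 N wrist limit, and only the fingers were on the handle. I don't think the 40 N limit on the arm and gripper body applies, but nothing confirms that.

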